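Turn over the guard flag of the loaded test stand and start it

TASK

One of the two test stands has a meter standing in its nest. Push that stand's hinged flag up and right over, away from you, until it lies flat on its other side with the bar mark showing, then press the round push button it was covering fully down and let it come up again. Use the fingers only to push: do not shift or lift the meter, do not force the flag, and leave the other stand and the loose things around them as they are.

Things in the scene. Friction and masses are not known exactly. Their poses are not given: they have to be found in the camera images.
- stand_a: Test stand A: the stand with the meter in its nest, the one to work on. A low grey case with an aluminium deck, fixed to the table. Origin on the table straight below its flag's hinge axis; x points to the stand's back, away from the robot, z up. Case x = -46 to +164 mm, y = -59 to +59 mm; deck 69 mm above the table. Nest from x = 82 mm; the meter's head begins at x = 110 mm and reaches 181 mm above the table.
- flag_a (a joint): Angle of stand A's flag, rad. 0: flat towards the robot over the button, ring mark up; pi/2: upright; pi: flat the other way on its stops, bar mark up. Aluminium plate 76 mm wide (along the hinge), 3 mm thick (5 mm at the rolled free edge). Stiff hinge (0.03 N m, about 0.5 N at the free edge): it stays at whatever angle it is left. Starts between 0 and 0.25.
- start_a (a joint): Travel of stand A's push button, m: 0 released, 0.005 fully down. Spring loaded: moves from 1.5 N, fully down at 4 N.
- tip_a (a point): Middle of the free edge of stand A's flag; moves with the flag. 75 mm from the hinge axis. With the flag at 0 it is 87 mm above the table and 29 mm in front of the case, with free space of 84 mm under it for a fingertip.
- stand_b: Test stand B: the stand with a small cardboard carton parked in its nest. Same make and frame as stand A. Not to be operated.
- flag_b (a joint): Angle of stand B's flag, rad. Starts between 0 and 0.25; leave it.
- start_b (a joint): Travel of stand B's push button, m: 0 released. Must not be pressed.
- tip_b (a point): Middle of the free edge of stand B's flag; moves with the flag.
- hinge_a (a point): Middle of the hinge axis of stand A's flag, which runs along the stand's y, 87 mm above the table, between two 18 mm round lugs at y = +-43 mm. Rubber stops, 8 mm thick, stand under the flag at x = -36 and +60 mm, y = +-31 mm of the stand.
- cap_a (a point): Centre of the top of stand A's grey push-button cap, 28 mm across; released it stands 9 mm above the deck (78 mm above the table), 27 mm from the hinge axis towards the robot, under the flag while the flag is at 0. Pressed straight down.
- meter_mid (a point): Middle of the school meter (75 x 109 x 112 mm, white sloping scale on a dark foot), standing loose in the nest of stand A; half-way up. Fixed instruments stand behind the stands (beyond x = 0.66 m), to their left (beyond y = 0.32 m, up to 0.28 m high) and to their right (a tester in an orange box, y below -0.21 m, x = 0.46 to 0.66 m, 0.18 m high).
- boxed_part_mid (a point): Middle of the small blue and white carton (56 x 68 x 40 mm) standing loose on stand B; half-way up.
- knob: Loose black instrument knob, 36 mm across, 21 mm high, lying on the table among the stands; origin under its middle.
- adapter: Loose grey coax adapter, 34 x 16 x 14 mm, lying on the table among the stands; origin under its middle.

How it is judged:
On the way, in this order (a step that is already met when the one before it is completed fails the run):
1. the flag of the stand with the meter lies flat on its other side, bar mark up (value of joint flag_a above 3.04 rad), for 0.2 s.
2. then that stand's button is pressed fully down (value of joint start_a above 0.004 m), for 0.1 s.
At the end, for the whole second after the job is handed in: The flag of the stand with the meter lies within 0.1 rad of flat on its far side, its button has been pressed (4 of its 5 mm) after that and is up again; the other flag's edge is within 12 mm, the meter and the carton within 15 mm, the loose knob and adapter within 20 mm of where they were (value of joint flag_a above 3.04 rad and value of joint each of start_a, start_b below 0.001 m and distance of tip_b from where it was at the start of the episode below 0.012 m and distance of each of meter_mid, boxed_part_mid from where it was at the start of the episode below 0.015 m and distance of each of knob, adapter from where it was at the start of the episode below 0.02 m); the robot touches nothing.
It fails at once if the other stand's flag is turned (distance of tip_b from where it was at the start of the episode above 0.012 m).
It fails at once if the meter or the carton is shifted, tipped or lifted (distance of any of meter_mid, boxed_part_mid from where it was at the start of the episode above 0.015 m).
It fails at once if the loose knob or adapter is knocked or lifted (distance of any of knob, adapter from where it was at the start of the episode above 0.02 m).
It fails at once if the other stand's button is pressed (value of joint start_b above 0.002 m).
It fails at once if the flag is forced or squeezed (over 40 N) (contact force between the fingers and flag_a above 40 N).
It also fails if it takes over 58 s, if anything falls off the work surface, if the arm or the gripper's body presses on something with over 40 N, if the wrist force passes 120 N, or if a joint passes its speed limit or range.

ROBOT

A 6-joint arm with a two-finger parallel gripper is mounted at the origin on a cart in front of the work surface, level with it; the furniture and walls round the work are solid. World frame = base frame: x ahead of the robot, y to its left, z up, the work surface at z = 0. Lengths are in m, angles in rad, forces in N, time in s.
With the tool pointing down it reaches from about 0.3 to 0.775 m from the base axis. Payload 14.6 kg.
Tool frame: the origin (TCP) lies at the very end of the fingers, on their centre line; the grasp point (between the pads) lies 19 mm behind it; z points along the fingers, y is the line along which they close (so a half turn about z gives the same grasp; the last joint's range is limited). The gripper opens to 94 mm and grips with 3 to 60 N. Pads are 16 mm wide; open, the fingers measure 119 mm over their backs; the gripper's body (75 mm by 177 mm) begins 78 mm behind the grasp point.
Start: joints at [1.058, 0.3, 1.521, -0, 1.321, -0.067], TCP at [0.237, 0.496, 0.205] pointing down, gripper open.
Joint ranges: [-3.03, 3.03], [-0.79, 2.21], [0.23, 2.52], [-1.04, 4.18], [0, 3.07], [-2.55, 2.55]. Speed limits (rad/s): [2.22, 2.22, 2.57, 3.14, 3.14, 3.14].

INTERFACE

Orientations are given as [roll, pitch, yaw] about the fixed x, y, z axes, in that order (R = Rz(yaw) Ry(pitch) Rx(roll)).
In Python, from station import ctrl gives the robot as it stands.
- The arm moves only by the shell command python3 -m pendant 'ROWS' [OPENING] [FORCE]. ROWS is JSON, a list of rows, each a list of 2 entries, a list of its own where there are three numbers: the shift along the world's x, y, z in cm, then the turn about the world's z in rad. A call has 1 to 20 rows; each row shifts and turns the commanded pose from where the row before left it; what a row does not reach is not made up. A row lasts 1/12 s, in which the tool goes at most 41.7 mm and 7.16 degrees, less where a joint would pass 70% of its speed; a pose out of reach is approached as far as the arm can. A call is refused whole if a number of a shift passes 4.17 or a number of a turn 0.125, either way. A call with a gripper value outside its range is refused whole. OPENING is the opening, from 0 (shut) to 1 (fully open), set as the call begins (- or left out, the last holds). The fingers move at their own pace and stop on an object; FORCE is the grip in N (left out, the last holds). Time passes only in rows, so rows that do not move let the fingers close. It gives the time, the measured TCP pose, the force, the opening and the grip force at its end, in the units of the state.
- ctrl.get_obs(): the state, without advancing time (a new reading comes with each control period).
- ctrl.camera(name): name is "scene" or "top" or "wrist"; returns a dict with "color" (400x640x3 uint8, red, green, blue), "intrinsics" (3x3 intrinsics, pixels), "camera_from_world" (4x4, takes a point from world to camera coordinates). Camera axes: x right, y down, z forward; pixel columns grow to the right and rows downward; lengths in m; the calibration is good to about 2 mm. A picture is of the moment at which its call begins. There is no depth.
- ctrl.hand_in(): hands the job in; it is judged then, once.
The state is a dict: "time_s": time; "qpos": joint angles; "joint_vel": joint speeds; "tau": joint torques, N m; "ee_pos": TCP position; "eef_rot": TCP orientation; "force": force on the tool from outside, world axes, zero at the start; "moment": the same for the moment, N m; "grip_width": finger opening in m; "grip_force": force on a finger pad.
Only numpy, scipy, OpenCV 4.12 (cv2) and the standard library are available. Lean on these libraries where they do the work, as an engineer would, in place of code of your own. Each camera call takes 0.05 s, during which the arm holds its last target. There are 200 camera calls.

## Working session

There is one attempt and no reset: what is moved stays moved. The work goes in short steps, Python scripts to look and compute and a shell command to move; the robot and the scene stay as the last step left them, time stands still between calls to the robot, and variables do not carry over. Pictures are saved under pics/ and viewed, at most 10 in all, crops included, and the job is handed in when it is done.

```bash
mkdir -p pics; cat > h.py <<'E'
from station import ctrl
import numpy as np, cv2
def snap(n,f,crop=None,s=1):
    c=ctrl.camera(n); np.savez('pics/'+f+'.npz',K=c['intrinsics'],T=c['camera_from_world'])
    im=c['color'][:,:,::-1]; cv2.imwrite('pics/'+f+'_raw.png',im)
    if crop: x0,y0,x1,y1=crop; im=im[y0:y1,x0:x1]
    cv2.imwrite('pics/'+f+'.png',cv2.resize(im,None,fx=s,fy=s,interpolation=cv2.INTER_CUBIC))
def world(f,u,v,z):
    d=np.load('pics/'+f+'.npz');K,T=d['K'],d['T'];R,t=T[:3,:3],T[:3,3]
    r=R.T@np.linalg.inv(K)@[u,v,1];o=-R.T@t
    return o+r*(z-o[2])/r[2]
def pix(f,p):
    d=np.load('pics/'+f+'.npz');K,T=d['K'],d['T'];q=K@(T[:3,:3]@p+T[:3,3]);return q[:2]/q[2]
E
python3 - <<'E'
from h import *
snap('top','t0',s=1.25);snap('scene','s0',s=1.25)
o=ctrl.get_obs();print(o['ee_pos'],o['eef_rot'],o['time_s'],o['grip_width'])
E
```

```text
[0.23703167 0.49604983 0.20494977] [-3.14056507e+00 -1.06276837e-04  2.69577343e+00] 0.1 0.09399358835404874
```

View pics/t0.png

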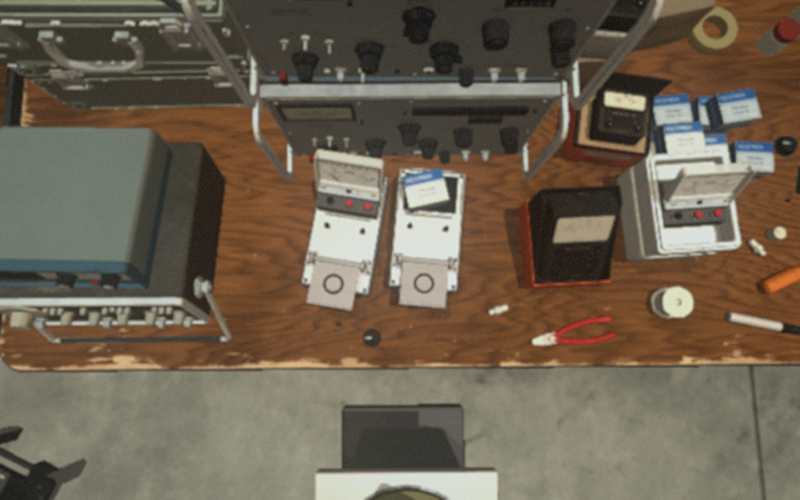

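View pics/s0.png

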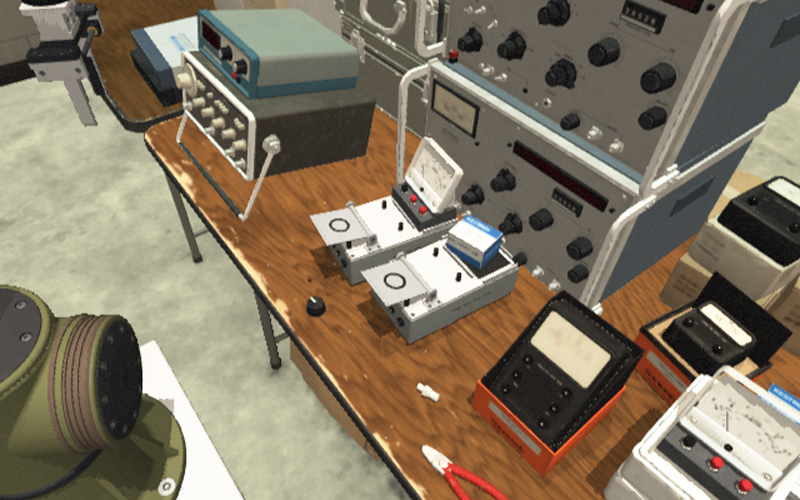

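The top view shows stand A (left, with the meter) with its flag ring at about (335,284) and stand B at (424,284). The knob is at (372,338) and the adapter at (498,309), all in 1.25x pixels. I'll enlarge it.

```bash
python3 - <<'E'
from h import *
im=cv2.imread('pics/t0_raw.png')[180:280,230:390]
cv2.imwrite('pics/t0c.png',cv2.resize(im,None,fx=5,fy=5,interpolation=cv2.INTER_CUBIC))
for u,v,z in [(335,284,.09),(424,284,.09),(372,338,.02),(498,309,.01)]:print(world('t0',u/1.25,v/1.25,z))
E
```

```text
[0.47352951 0.11438089 0.09      ]
[ 0.47209679 -0.03353791  0.09      ]
[0.38297269 0.05643386 0.02      ]
[ 0.43211164 -0.17018021  0.01      ]
```

View pics/t0c.png

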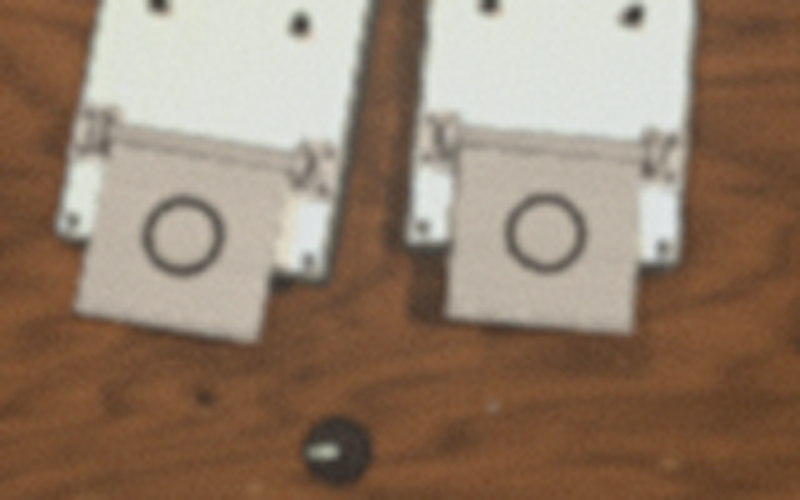

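```bash
python3 - <<'E'
from h import *
w=lambda u,v,z:world('t0',230+u/5-.4,180+v/5-.4,z)
l,r=w(98,130,.09),w(315,163,.09);print('lugs',l,r,np.linalg.norm(l-r),'mid',(l+r)/2)
d=l-r;print('yaw',np.arctan2(-d[0],d[1]))
a,b=w(60,238,.069),w(325,280,.069);d=a-b;print('front',a,b,np.linalg.norm(d),np.arctan2(-d[0],d[1]))
y=np.arctan2(-d[0],d[1]);print('hinge from front',(a+b)/2+.046*np.array([np.cos(y),np.sin(y),0]))
for z in(.087,.095,.105):
 a,b=w(75,312,z),w(258,342,z);print('edge',z,(a+b)/2,np.linalg.norm(a-b))
print('B lugs',w(437,135,.09),w(662,153,.09),'Bedge',w(447,318,.09),w(633,332,.09))
E
```

```text
lugs [0.51916682 0.15400818 0.09      ] [0.50439855 0.06324611 0.09      ] 0.0919557189980767 mid [0.51178268 0.10862715 0.09      ]
yaw -0.16130043070184258
front [0.47578603 0.17293338 0.069     ] [0.45685264 0.06029033 0.069     ] 0.1142231565838303 -0.1665265020631757
hinge from front [0.51168299 0.10898699 0.069     ]
edge 0.087 [0.4369416  0.12507591 0.087     ] 0.07704897227503868
edge 0.095 [0.43662053 0.1240556  0.095     ] 0.07635552825358084
edge 0.105 [0.43621921 0.12278021 0.105     ] 0.07548872322675854
B lugs [0.51569879 0.01219277 0.09      ] [ 0.50721187 -0.08178568  0.09      ] Bedge [0.43938671 0.00876862 0.09      ] [ 0.43287547 -0.06800805  0.09      ]
```

Stand A's hinge is at about (0.512, 0.109) with yaw about -0.164. The two measurements agree, and the sizes come out as 92 and 114 mm, which is plausible. First I'll close the fingers, turn so that they close along the hinge, and travel in front of the instruments.

```bash
python3 -m pendant '[[[0,-2.5,0],0.0],[[0.1,-3,0],0.04],[[0.1,-3,0],0.04],[[0.1,-3,0],0.04],[[0.2,-3,0],0.04],[[0.2,-3,0],0.04],[[0.2,-3,0],0.04],[[0.2,-3,0],0.04],[[0.2,-3,0],0],[[0,-3,0],0],[[2.5,-1.2,0],0],[[2.5,-1.2,0],0],[[2.5,-1.2,0],0],[[2.5,-1.2,0],0],[[2.5,-1.2,0],0],[[2.5,-1.2,0],0],[[0,0,0],0],[[0,0,0],0]]' 0 10
python3 - <<'E'
from h import *
snap('wrist','w1',s=1);snap('scene','s1',(230,130,430,290),4)
o=ctrl.get_obs();print(o['ee_pos'],o['eef_rot'],o['force'],o['time_s'],o['grip_width'])
print(pix('s1',np.array([.4379,.121,.087])),pix('s1',np.array([.512,.1088,.087])),pix('s1',np.array([.4379,.121,.106])))
E
```

```text
time_s: 1.6
ee_pos: [0.4003, 0.1287, 0.2049]
eef_rot: [-3.141, -0.001, 2.974]
force: [-1.0, -0.1, -0.2]
grip_width: 0.0005
grip_force: 0.0
[0.39947195 0.1294434  0.20521731] [-3.14137657e+00 -7.15554071e-04  2.97588177e+00] [-0.51085734 -0.40270727  0.00333655] 1.7 0.0005090508129803603
[256.88948415 188.46488805] [290.15502255 177.1541959 ] [256.2332068 181.720397 ]
```

View pics/s1.png

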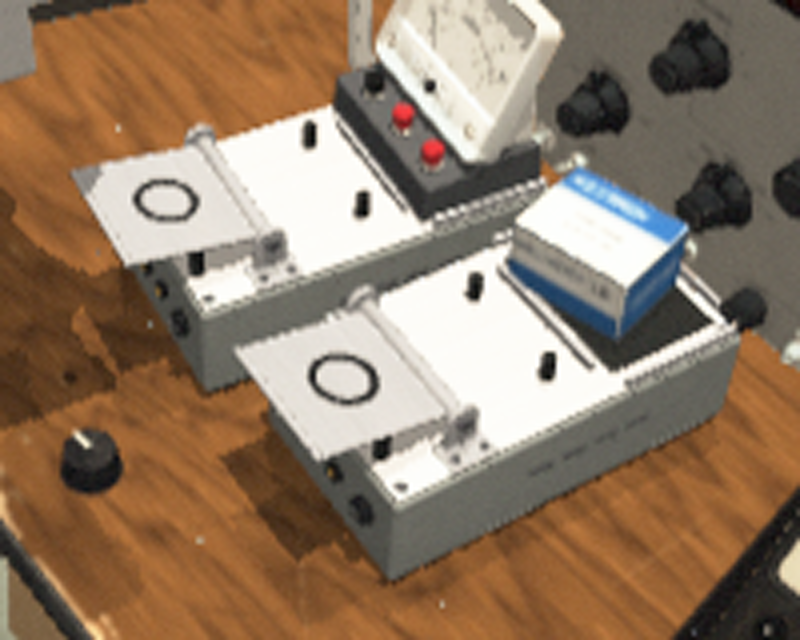

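View pics/w1.png

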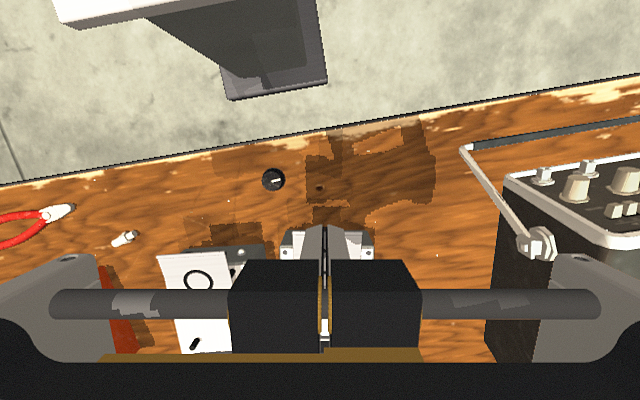

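Flag A's edge mid in the scene crop is at (102,218), which puts it at z of about 0.098, so its angle is about 0.15. The wrist view shows the closed fingers with nothing below them. I'll go down in front of the edge and then advance to touch it.

```bash
python3 -c "
from h import *
d=np.load('pics/w1.npz')['T'];print(-d[:3,:3].T@d[:3,3])"
python3 -m pendant '[[[0,0,-2.5],0],[[0,0,-2.7],0],[[0,0,-2.7],0],[[0,0,-2.6],0],[[0,0,-2],0],[[0,0,-1],0],[[0.5,-0.08,0],0],[[0.5,-0.08,0],0],[[0.5,-0.08,0],0],[[0.3,-0.05,0],0],[[0,0,0],0],[[0,0,0],0]]'
```

```text
[0.33172027 0.13996424 0.38449491]
time_s: 2.7
ee_pos: [0.4184, 0.1263, 0.0709]
eef_rot: [3.141, 0.001, 2.976]
force: [-0.6, 0.5, 0.4]
grip_width: 0.0007
grip_force: 0.0
```

```bash
python3 -m pendant '[[[0.3,-0.05,0],0],[[0.3,-0.05,0],0],[[0.3,-0.05,0.0],0],[[0,0,0],0]]'
```

```text
time_s: 3.03
ee_pos: [0.425, 0.125, 0.0695]
eef_rot: [-3.141, -0.007, 2.976]
force: [-14.1, 5.1, 1.7]
grip_width: 0.0006
grip_force: 7.3
```

```bash
python3 -m pendant '[[[0.1,-0.02,0.55],0],[[0.14,-0.02,0.55],0],[[0.18,-0.03,0.53],0],[[0.22,-0.04,0.51],0],[[0.25,-0.04,0.5],0],[[0.3,-0.05,0.47],0],[[0,0,0],0]]'
python3 - <<'E'
from h import *
snap('scene','s2',(230,110,390,230),4)
E
```

```text
time_s: 3.62
ee_pos: [0.437, 0.1231, 0.102]
eef_rot: [-3.141, -0.006, 2.976]
force: [-25.2, 3.0, 16.6]
grip_width: 0.0005
grip_force: 12.4
```

View pics/s2.png

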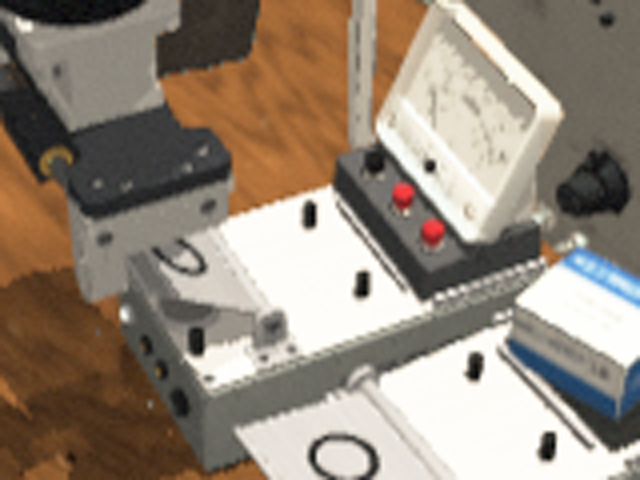

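```bash
python3 - <<'E'
from h import *
ex=np.array([.987,-.163,0]);ey=np.array([.163,.987,0]);h=np.array([.512,.1088,.087])
for t in np.arange(.1,1.3,.1):
  f=lambda s:pix('s2',h-.075*np.cos(t)*ex+ey*s+[0,0,.075*np.sin(t)])
  print(round(t,1),(f(.038)-[230,110])*4,(f(-.038)-[230,110])*4)
E
```

```text
0.1 [ 78.75519957 257.1587828 ] [137.38732792 351.26605694]
0.2 [ 79.61702316 245.94793062] [138.62899897 339.99805038]
0.3 [ 81.84453988 234.40153686] [141.28937074 328.33793931]
0.4 [ 85.43332771 222.64495507] [145.36090277 316.41199902]
0.5 [ 90.36129921 210.80978171] [150.81741884 304.35371876]
0.6 [ 96.58820981 199.03200297] [157.61360252 292.30193208]
0.7 [104.05555309 187.44990771] [165.68491404 280.39868115]
0.8 [112.68687952 176.20181736] [174.94796816 268.78686647]
0.9 [122.38855908 165.4236964 ] [185.30139466 257.60774823]
1.0 [133.05098854 155.24671764] [196.6271812  246.99837774]
1.1 [144.55022385 145.79486275] [208.7924754  237.08904572]
1.2 [156.74999723 137.18264128] [221.65179972 228.00083758]
```

The flag is rising, now at about 0.55 rad, but the push is too horizontal: about 25 N. I'll ease back and follow more upwards.

```bash
python3 -m pendant '[[[-0.2,0.03,0.2],0],[[-0.1,0.02,0.2],0],[[0,0,0],0]]'
```

```text
time_s: 3.92
ee_pos: [0.4364, 0.1234, 0.106]
eef_rot: [3.141, 0.001, 2.976]
force: [-0.4, 0.5, 0.0]
grip_width: 0.0002
grip_force: 0.0
```

```bash
python3 -m pendant '[[[0.42,-0.07,0.65],0],[[0.49,-0.08,0.6],0],[[0.53,-0.09,0.55],0],[[0,0,0],0]]'
```

```text
time_s: 4.25
ee_pos: [0.4521, 0.1208, 0.125]
eef_rot: [3.141, 0.002, 2.975]
force: [-0.1, -0.4, -0.0]
grip_width: 0.0005
grip_force: 0.0
```

```bash
python3 -m pendant '[[[0.65,-0.11,0.4],0],[[0.65,-0.11,0.35],0],[[0.7,-0.11,0.3],0],[[0.7,-0.12,0.25],0],[[0,0,0],0]]'
python3 - <<'E'
from h import *
snap('scene','s3',(230,90,390,210),5)
E
```

```text
time_s: 4.67
ee_pos: [0.4789, 0.1162, 0.137]
eef_rot: [3.141, 0.001, 2.975]
force: [0.9, -0.1, -1.4]
grip_width: 0.0005
grip_force: 0.0
```

View pics/s3.png

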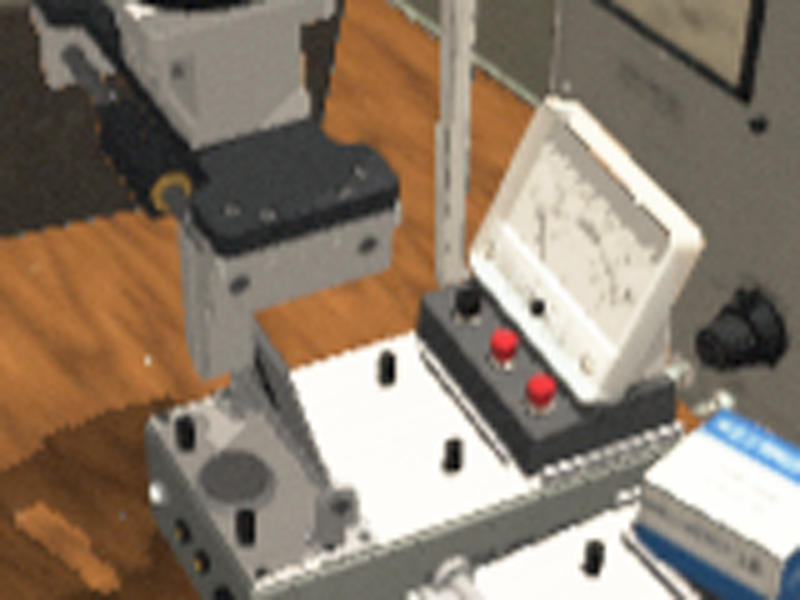

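The flag is close to upright, at about 1.25 rad, with the uncovered button visible at (238,480). I'll push it over with the tip following an arc.

```bash
python3 -m pendant '[[[1,-0.17,0.2],0],[[1,-0.17,0.1],0],[[1,-0.17,0],0],[[0.9,-0.15,-0.2],0],[[0.9,-0.15,-0.4],0],[[0.7,-0.12,-0.5],0],[[0.6,-0.1,-0.6],0],[[0,0,0],0]]'
```

```text
time_s: 5.38
ee_pos: [0.5387, 0.1059, 0.1208]
eef_rot: [-3.141, -0.002, 2.975]
force: [0.3, 0.0, 0.7]
grip_width: 0.0005
grip_force: 0.0
```

```bash
python3 -m pendant '[[[0.5,-0.08,-0.6],0],[[0.4,-0.07,-0.7],0],[[0.3,-0.05,-0.7],0],[[0.1,-0.02,-0.5],0],[[0,0,-0.4],0],[[0,0,-0.2],0],[[0,0,0],0]]'
```

```text
time_s: 5.97
ee_pos: [0.5512, 0.1039, 0.0911]
eef_rot: [-3.141, -0.001, 2.976]
force: [-0.2, 0.6, 0.6]
grip_width: 0.0005
grip_force: 0.0
```

```bash
python3 -m pendant '[[[0,0,-0.1],0],[[0,0,-0.1],0],[[0,0,-0.1],0],[[0,0,0],0],[[0,0,0],0]]'
```

```text
time_s: 6.38
ee_pos: [0.5516, 0.104, 0.0888]
eef_rot: [3.141, 0.0, 2.976]
force: [-0.1, -0.5, 2.0]
grip_width: 0.0003
grip_force: 1.0
```

```bash
python3 -m pendant '[[[0,0,-0.1],0],[[0,0,0],0],[[0,0,0],0],[[0,0,0],0]]'
```

```text
time_s: 6.72
ee_pos: [0.5517, 0.104, 0.0886]
eef_rot: [3.141, 0.001, 2.976]
force: [-3.4, -0.5, 10.6]
grip_width: 0.0005
grip_force: 5.6
```

The flag is on its stops at 10.6 N. I'll lift, move over the cap, and look.

```bash
python3 -m pendant '[[[0,0,1.5],0],[[0,0,2],0],[[-1.5,0.21,1],0],[[-1.7,0.24,0],0],[[-1.7,0.24,0],0],[[-1.7,0.24,0],0],[[-0.2,0.03,0],0],[[0,0,0],0],[[0,0,0],0]]'
python3 - <<'E'
from h import *
snap('scene','s4',(230,90,390,210),5)
E
```

```text
time_s: 7.47
ee_pos: [0.4841, 0.1135, 0.1327]
eef_rot: [3.141, 0.001, 2.976]
force: [0.1, 0.2, -1.0]
grip_width: 0.0004
grip_force: 0.0
```

View pics/s4.png

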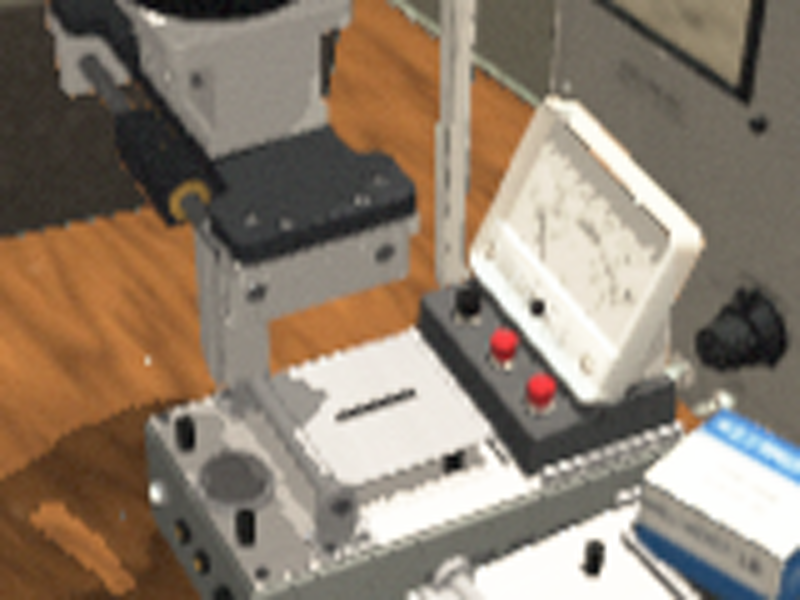

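The flag lies flat with its bar mark up, and the cap is at crop (238,478).

```bash
python3 - <<'E'
from h import *
print(world('s4',230+238/5-.4,90+478/5-.4,.078), (pix('s4',np.array([.4841,.1135,.1327]))-[230,90])*5)
E
python3 -m pendant '[[[0,0,-1.5],0],[[0,0,-1.5],0],[[0,0,-1.2],0],[[0,0,-0.6],0],[[0,0,0],0],[[0,0,0],0]]'
```

```text
[0.48153117 0.11253685 0.078     ] [235.01860318 373.7905833 ]
time_s: 8.02
ee_pos: [0.4838, 0.1135, 0.0847]
eef_rot: [-3.142, -0.0, 2.976]
force: [0.3, -0.7, 0.0]
grip_width: 0.0004
grip_force: 0.0
```

```bash
python3 -m pendant '[[[-0.1,0,-0.5],0],[[0,0,-0.3],0],[[0,0,-0.2],0],[[0,0,-0.15],0],[[0,0,0],0],[[0,0,0],0]]'
```

```text
time_s: 8.52
ee_pos: [0.4828, 0.1136, 0.0734]
eef_rot: [3.141, 0.001, 2.976]
force: [0.2, -1.0, 4.3]
grip_width: 0.0007
grip_force: 1.9
```

```bash
python3 -m pendant '[[[0,0,-0.15],0],[[0,0,0],0],[[0,0,0],0],[[0,0,0],0]]'
```

```text
time_s: 8.85
ee_pos: [0.483, 0.1136, 0.0729]
eef_rot: [3.141, 0.002, 2.976]
force: [-4.4, -1.1, 18.9]
grip_width: 0.0009
grip_force: 9.6
```

The button is bottomed: 19 N at z = 0.073. Next I'll lift clear and verify.

```bash
python3 -m pendant '[[[0,0,0.5],0],[[0,0,1.5],0],[[0,0,2.5],0],[[0,0,3],0],[[0,0,3],0],[[-1.5,0.2,1],0],[[-3,0.4,0],0],[[-3,0.4,0],0],[[0,0,0],0],[[0,0,0],0],[[0,0,0],0]]'
python3 - <<'E'
from h import *
snap('scene','s5',s=1.25)
E
```

```text
time_s: 9.77
ee_pos: [0.4078, 0.1236, 0.1867]
eef_rot: [3.142, 0.0, 2.976]
force: [0.1, -0.2, 0.6]
grip_width: 0.0003
grip_force: 0.0
```

View pics/s5.png

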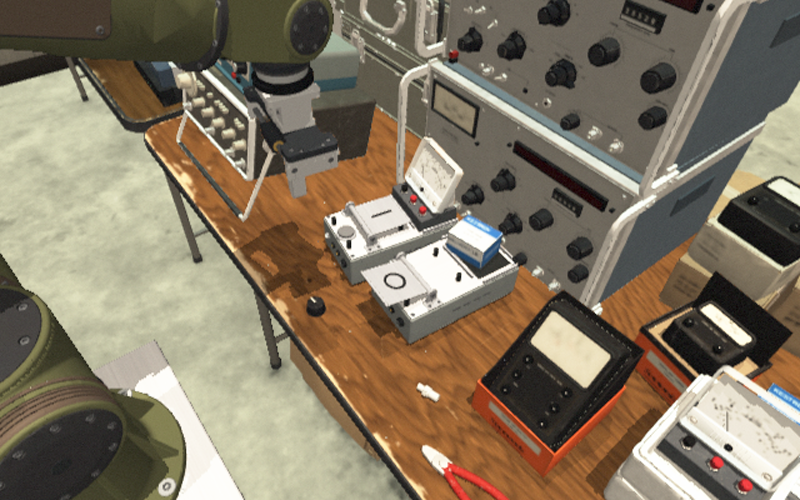

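The flag is flat with its bar up at (380,215) and the button is up at (346,232). Meter, carton, stand B, knob and adapter are where they were, and the arm is clear.

```bash
python3 -c "
from station import ctrl
print(ctrl.hand_in())"
```

```text
the job is handed in; nothing more can be done
None
```

I handed the job in at about 10 s on the robot's clock: stand A's flag lies flat with its bar mark up, and its button was pressed to the stop and is up again. The last picture shows the meter, the carton, stand B and the loose parts where they were; no verdict came back.

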